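# Fetch the painter's seal from behind the paint bottles

## Task

The painting is finished and needs its seal, which is behind the paint bottles in the wooden caddy. First clear all three bottles out of the caddy and stand them in the red tray, then take the seal out and stand it upright in the middle of the green felt of the seal stand, and then put every bottle back on the same cork mark that it came from. Do not tip a bottle or the seal over, and leave the paste box, the water dropper and the mixing dish where they are.

Things in the scene. Friction and masses are not known exactly. Their poses are not given: they have to be found in the camera images.
- red_bottle_mid (a point): Red plastic paint bottle, red cap, white label; upright and round: straight body 48 mm across up to 118 mm, then shoulder and 32 mm cap; 150 mm tall, 0.15-0.31 kg. Point: on its axis 75 mm above its foot; z up. Starts on any one of the caddy's three cork marks. Grip its straight body high (95 to 110 mm above the foot): its neighbours are as tall.
- blue_bottle_mid (a point): Blue plastic paint bottle, blue cap, white label; upright and round: straight body 48 mm across up to 118 mm, then shoulder and 32 mm cap; 150 mm tall, 0.15-0.31 kg. Point: on its axis 75 mm above its foot; z up. Starts on any one of the caddy's three cork marks. Grip its straight body high (95 to 110 mm above the foot): its neighbours are as tall.
- yellow_bottle_mid (a point): Yellow plastic paint bottle, yellow cap, white label; upright and round: straight body 48 mm across up to 118 mm, then shoulder and 32 mm cap; 150 mm tall, 0.15-0.31 kg. Point: on its axis 75 mm above its foot; z up. Starts on any one of the caddy's three cork marks. Grip its straight body high (95 to 110 mm above the foot): its neighbours are as tall.
- seal_mid (a point): Ivory-coloured soapstone seal, upright: square shaft 30 x 30 mm (sides along x and y of this frame), 50 mm high, small knob on top, red-stained foot; 64 mm tall, 0.1 kg. Point: on its axis 33 mm above its foot; z up. Starts on the caddy's floor at x +15, y -15 to +15 mm, turned up to 0.1 rad; bottles and back board leave hardly room for a gripper round it until the bottles are out.
- caddy: Wooden caddy, fixed, x 165 by y 300 mm; origin: centre of underside. Floor 8 mm above table. Front (-x) rail 25 mm high faces table's middle; back board (x +72 to +82) 150 mm high; sides (y +-140 to 150) 45 mm high, 90 at the back. Cork marks 58 mm across, flush with the floor, at x -35, y -80, 0, +80 mm, one bottle centred on each; dividers 22 mm high at y +-40. Seal behind them.
- tray: Dark red wooden tray, fixed, the side area for the bottles: 270 mm (its x) by 120 mm (its y), walls 5 mm thick and 16 mm high, floor 5 mm above the table; origin at the centre of its underside. Empty at the start; three bottles fit in a row along its x, at x -85, 0 and +85 mm.
- stand: Seal stand, fixed: a low dark red wooden plinth 80 x 80 mm with a green felt top 64 x 64 mm, the felt 12 mm above the table; origin at the centre of its underside. The seal is to stand in the middle of the felt.
- paste_box: Closed round porcelain paste box, white with a blue band, loose, 50 mm across and 29 mm high, at one end of the caddy's back row; origin at the centre of its underside. Stays where it is.
- dropper: Small blue porcelain water dropper with a short spout, loose, 46 mm across and 38 mm high, at the other end of the caddy's back row; origin at the centre of its underside. Stays where it is.
- dish: White porcelain mixing dish with dabs of paint, loose on the table, 110 mm across and 22 mm high; origin at the centre of its underside. Stays where it is.

How it is judged (in metres and radians):
On the way, in this order (a step that is already met when the one before it is completed fails the run):
1. all three bottles stand upright in the tray while the seal is still at its place in the caddy (x of red_bottle_mid in the frame of tray between -0.12 and 0.12 m and y of red_bottle_mid in the frame of tray between -0.045 and 0.045 m and z of red_bottle_mid in the frame of tray between 0.07 and 0.09 m and angle between each of red_bottle_mid, blue_bottle_mid, yellow_bottle_mid's own z axis and vertical below 0.15 rad and x of blue_bottle_mid in the frame of tray between -0.12 and 0.12 m and y of blue_bottle_mid in the frame of tray between -0.045 and 0.045 m and z of blue_bottle_mid in the frame of tray between 0.07 and 0.09 m and x of yellow_bottle_mid in the frame of tray between -0.12 and 0.12 m and y of yellow_bottle_mid in the frame of tray between -0.045 and 0.045 m and z of yellow_bottle_mid in the frame of tray between 0.07 and 0.09 m and distance of seal_mid from where it was at the start of the episode below 0.03 m), for 0.2 s.
2. the seal stands upright in the middle of the felt while the three bottles still stand in the tray (horizontal distance between seal_mid and stand below 0.013 m and z of seal_mid in the frame of stand between 0.038 and 0.052 m and angle between seal_mid's own z axis and vertical below 0.12 rad and x of red_bottle_mid in the frame of tray between -0.12 and 0.12 m and y of red_bottle_mid in the frame of tray between -0.045 and 0.045 m and z of red_bottle_mid in the frame of tray between 0.07 and 0.09 m and angle between each of red_bottle_mid, blue_bottle_mid, yellow_bottle_mid's own z axis and vertical below 0.15 rad and x of blue_bottle_mid in the frame of tray between -0.12 and 0.12 m and y of blue_bottle_mid in the frame of tray between -0.045 and 0.045 m and z of blue_bottle_mid in the frame of tray between 0.07 and 0.09 m and x of yellow_bottle_mid in the frame of tray between -0.12 and 0.12 m and y of yellow_bottle_mid in the frame of tray between -0.045 and 0.045 m and z of yellow_bottle_mid in the frame of tray between 0.07 and 0.09 m), for 0.2 s.
At the end, for the whole second after the job is handed in: Each bottle stands upright within 15 mm of where it started, on its own cork mark; the seal stands upright on the stand, its axis within 13 mm of the middle of the felt; paste box, dropper and dish are within 20 mm of where they were; all is released and at rest (distance of each of red_bottle_mid, blue_bottle_mid, yellow_bottle_mid from where it was at the start of the episode below 0.015 m and angle between each of red_bottle_mid, blue_bottle_mid, yellow_bottle_mid's own z axis and vertical below 0.1 rad and linear speed of each of red_bottle, blue_bottle, yellow_bottle, seal below 0.02 m/s and horizontal distance between seal_mid and stand below 0.013 m and z of seal_mid in the frame of stand between 0.038 and 0.052 m and angle between seal_mid's own z axis and vertical below 0.12 rad and distance of each of paste_box, dropper, dish from where it was at the start of the episode below 0.02 m); the robot touches nothing.
It fails at once if a bottle or the seal is tipped over (angle between any of red_bottle_mid, blue_bottle_mid, yellow_bottle_mid, seal_mid's own z axis and vertical above 0.7 rad).
It fails at once if the paste box, the dropper or the dish is shifted by more than 20 mm or tipped over (distance of any of paste_box, dropper, dish from where it was at the start of the episode above 0.02 m or angle between any of paste_box, dropper, dish's own z axis and vertical above 0.7 rad).
It also fails if it takes over 147 s, if anything falls off the work surface, if the arm or the gripper's body presses on something with over 40 N, if the wrist force passes 120 N, or if a joint passes its speed limit or range.

## Robot

A 7-joint arm with a two-finger parallel gripper is mounted at the origin on the work surface. World frame = base frame: x ahead of the robot, y to its left, z up, the work surface at z = 0. Lengths are in mm, angles in rad, forces in N, time in s.
With the tool pointing down it reaches from about 425 to 875 mm from the base axis. Payload 4.7 kg.
Tool frame: the origin (TCP) lies at the very end of the fingers, on their centre line; the grasp point (between the pads) lies 19 mm behind it; z points along the fingers, y is the line along which they close (so a half turn about z gives the same grasp; the last joint's range is limited). The gripper opens to 87 mm and grips with 3 to 60 N. Pads are 19 mm wide; open, the fingers measure 117 mm over their backs; the gripper's body (75 mm by 190 mm) begins 51 mm behind the grasp point.
Start: joints at [-1.228, 0.321, -0.07, 1.45, 0.023, 1.371, -0.057], TCP at [209.918, 615.191, 222.587] pointing down, gripper open.
Joint ranges: [-2.86, 2.86], [-0.3, 2.09], [-1.38, 1.24], [0.06, 2.45], [-1.56, 4.7], [0.09, 2.05], [-2.69, 2.69]. Speed limits (rad/s): [2.57, 2.57, 3.14, 3.14, 3.14, 3.14, 3.14].

## Interface

Orientations are given as [roll, pitch, yaw] about the fixed x, y, z axes, in that order (R = Rz(yaw) Ry(pitch) Rx(roll)).
In Python, from station import env, cams gives the robot as it stands. The module is installed in compiled form; this text tells all that it offers.
- The arm moves only by the tool move_arm, never from a script. Its argument "targets" is text: rows parted by semicolons, each of 5 numbers parted by spaces: the opening, from 0 (shut) to 1 (fully open), then the shift along the tool's x, y, z in mm, then the turn about the tool's z in degrees. A call has 1 to 12 rows; each row is the pose to reach, as a shift and turn from the pose commanded when the call began, along the tool's axes at that moment; what a row does not reach only later rows make up. A row lasts 1/8 s, in which the tool goes at most 62.5 mm and 10.7 degrees, less where a joint would pass 70% of its speed; a pose out of reach is approached as far as the arm can. A call with a gripper value outside its range is refused whole. The fingers move at their own pace and stop on an object; "squeeze" is the grip in N (left out, the last holds). Time passes only in rows, so rows that repeat a pose let the fingers close. It gives the time, the measured TCP pose, the force, the opening and the grip force at its end, in the units of the state.
- env.state(): the state, without advancing time (a new reading comes with each control period).
- cams.grab_frame(name): name is "scene" or "top"; returns the picture (480x640x3 uint8, red, green, blue); there is no depth.
- cams.get_calibration(name): a dict with "intrinsics" (3x3 intrinsics, pixels), "origin" and "orientation" of the camera in the world. Camera axes: x right, y down, z forward; pixel columns grow to the right and rows downward; lengths in mm; the calibration is good to about 2 mm. A picture is of the moment at which its call begins. get_calibration takes no time and is no camera call.
- env.job_done(): hands the job in; it is judged then, once.
The state is a dict: "time_s": time; "joint_pos": joint angles; "joint_vel": joint speeds; "joint_torque": joint torques, N m; "position": TCP position; "eef_rot": TCP orientation; "force": force on the tool from outside, world axes, zero at the start; "torque": the same for the moment, N m; "grip_width": opening from 0.0 (shut) to 1.0 (fully open); "grasp_force": force on a finger pad.
Only numpy, scipy, OpenCV 4.12 (cv2) and the standard library are available. Lean on these libraries where they do the work, as an engineer would, in place of code of your own. Each camera call takes 0.05 s, during which the arm holds its last target. There are 200 camera calls.

## Working session

There is one attempt and no reset: what is moved stays moved. The work goes in short steps, Python scripts to look and compute and a tool call to move; the robot and the scene stay as the last step left them, time stands still between calls to the robot, and variables do not carry over. Pictures are saved under pics/ and viewed, at most 14 in all, crops included, and the job is handed in when it is done.

Besides the shell and the picture viewer there is one more tool, called after "Call:" by a JSON object that holds its "name" and its "arguments", one argument or row to a line. move_arm: Moves the arm, as the interface text tells. Its arguments: {"type":"object","properties":{"targets":{"type":"string"},"squeeze":{"type":"number"}},"required":["targets"]}

```bash
mkdir -p pics; python3 - <<'E'
from station import env, cams
import cv2
s=env.state(); print({k:s[k] for k in("time_s","position","eef_rot","grip_width","force")})
for n in("scene","top"):
    cv2.imwrite(f"pics/{n}0.png",cams.grab_frame(n)[:,:,::-1]); print(n,cams.get_calibration(n))
E
```

```text
{'time_s': 0.0, 'position': array([209.77918293, 614.64123518, 221.47141011]), 'eef_rot': array([-3.13971258e+00,  1.32544251e-04,  2.81284805e+00]), 'grip_width': 1.0000936567182053, 'force': array([ 0.11467489, -0.61811054, -0.28165293])}
scene {'intrinsics': array([[451.45580804,   0.        , 316.50721126],
       [  0.        , 451.45580804, 246.96070486],
       [  0.        ,   0.        ,   1.        ]]), 'origin': array([ 850.91944833, -396.53755048,  799.26205712]), 'orientation': array([-2.51465704,  0.00358426,  0.56709838])}
top {'intrinsics': array([[536.20643379,   0.        , 320.30615484],
       [  0.        , 536.20643379, 234.79351292],
       [  0.        ,   0.        ,   1.        ]]), 'origin': array([ 397.39220154,   82.25638785, 1098.26134943]), 'orientation': array([-2.97081111, -0.00530748, -1.57223156])}
```

View pics/scene0.png

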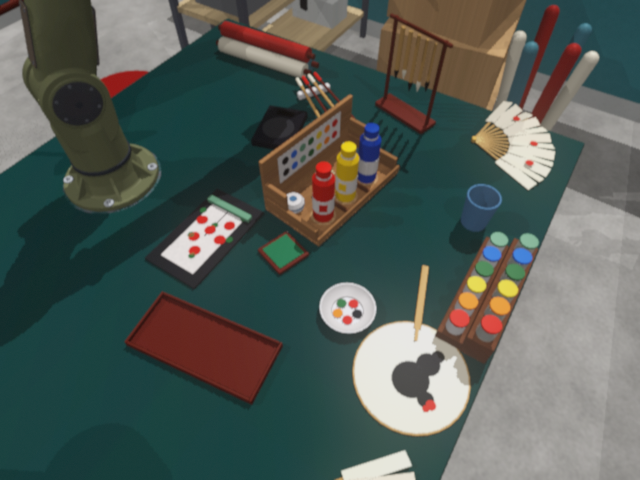

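View pics/top0.png

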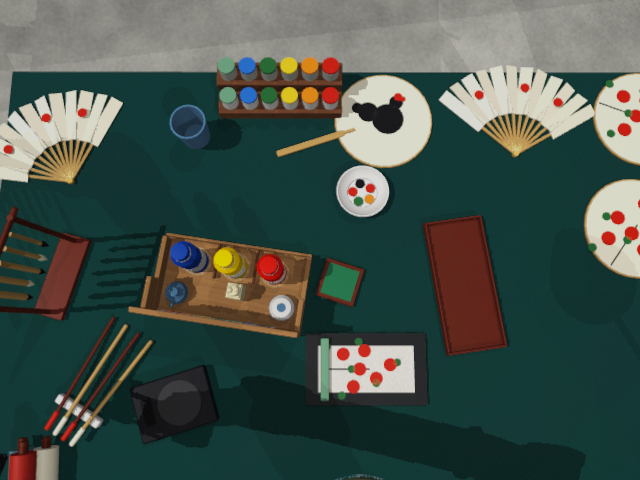

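The top view shows the caddy at about (230,280) with the blue, yellow and red caps at about (182,250), (227,258) and (269,265). The seal is at (235,291), the felt at (341,282), the tray at (465,284) and the dish at (362,190). I'll zoom in for exact picks.

```bash
cat >h.py <<'E'
import numpy as np, cv2
from station import env, cams
from scipy.spatial.transform import Rotation as Ro
def pix2w(n,uv,z):
    c=cams.get_calibration(n); R=Ro.from_euler('xyz',c['orientation']).as_matrix()
    d=R@np.linalg.solve(c['intrinsics'],[uv[0],uv[1],1]); o=c['origin']
    return o+d*(z-o[2])/d[2]
def w2pix(n,p):
    c=cams.get_calibration(n); R=Ro.from_euler('xyz',c['orientation']).as_matrix()
    q=c['intrinsics']@(R.T@(np.array(p,float)-c['origin'])); return q[:2]/q[2]
def crop(n,x0,y0,w,h,f,name,img=None):
    im=(cams.grab_frame(n) if img is None else img)[y0:y0+h,x0:x0+w,::-1]
    im=cv2.resize(im,None,fx=f,fy=f,interpolation=cv2.INTER_CUBIC)
    for k in range(0,w,20):
        cv2.putText(im,str(x0+k),(k*f,10),0,.35,(255,255,255),1); cv2.line(im,(k*f,12),(k*f,18),(255,255,255),1)
    for k in range(0,h,20):
        cv2.putText(im,str(y0+k),(0,k*f+4),0,.35,(255,255,255),1); cv2.line(im,(24,k*f),(30,k*f),(255,255,255),1)
    cv2.imwrite('pics/'+name,im)
def goal(p,yaw):
    """shift (tool axes, mm) and turn (deg) from measured pose to p with tool down, given yaw"""
    s=env.state(); R=Ro.from_euler('xyz',s['eef_rot'])
    d=R.inv().apply(np.array(p,float)-s['position'])
    t=-np.degrees((yaw-s['eef_rot'][2]+np.pi)%(2*np.pi)-np.pi)
    return d.round(1),t.round(1)
E
python3 - <<'E'
from h import *
t=cv2.imread('pics/top0.png')[:,:,::-1]
crop('top',125,225,200,120,4,'c1.png',t)
hsv=cv2.cvtColor(np.ascontiguousarray(t),cv2.COLOR_RGB2HSV)
def blob(mask,box):
    m=np.zeros_like(mask); x0,y0,x1,y1=box; m[y0:y1,x0:x1]=mask[y0:y1,x0:x1]
    n,l,s,c=cv2.connectedComponentsWithStats(m); k=1+s[1:,4].argmax()
    pts=np.argwhere(l==k)[:,::-1].astype(np.float32); return c[k],cv2.minAreaRect(pts),s[k]
g=cv2.inRange(hsv,(60,130,60),(85,255,255)); c,r,s=blob(g,(312,250,370,310))
w=np.array([pix2w('top',q,12)[:2] for q in cv2.boxPoints(r)]); print('felt',c,w.mean(0),np.linalg.norm(np.diff(w,axis=0),axis=1),pix2w('top',c,12),'yaw',np.degrees(np.arctan2(*(w[1]-w[0])[::-1])))
m=cv2.inRange(hsv,(0,120,40),(10,255,255))|cv2.inRange(hsv,(170,120,40),(180,255,255)); c,r,s=blob(m,(415,205,520,365))
w=np.array([pix2w('top',q,16)[:2] for q in cv2.boxPoints(r)]); print('tray',c,r,w.mean(0),np.linalg.norm(np.diff(w,axis=0),axis=1),'yaw',np.degrees(np.arctan2(*(w[1]-w[0])[::-1])))
w=pix2w('top',(362,190),15);print('dish',w)
E
```

```text
felt [339.55567227 281.7237395 ] [488.84748808  37.47203382] [62.97782623 62.96084641 62.80401791] [488.24024737  37.36862138  12.        ] yaw -18.566443765212405
tray [464.30891285 285.12321805] ((464.7359619140625, 284.5479736328125), (135.86351013183594, 60.999942779541016), 79.69515228271484) [ 484.81859947 -214.93112847] [127.01837019 272.81123966 121.73048423] yaw -79.60481903127184
dish [678.75055543 -10.66041603  15.        ]
```

View pics/c1.png

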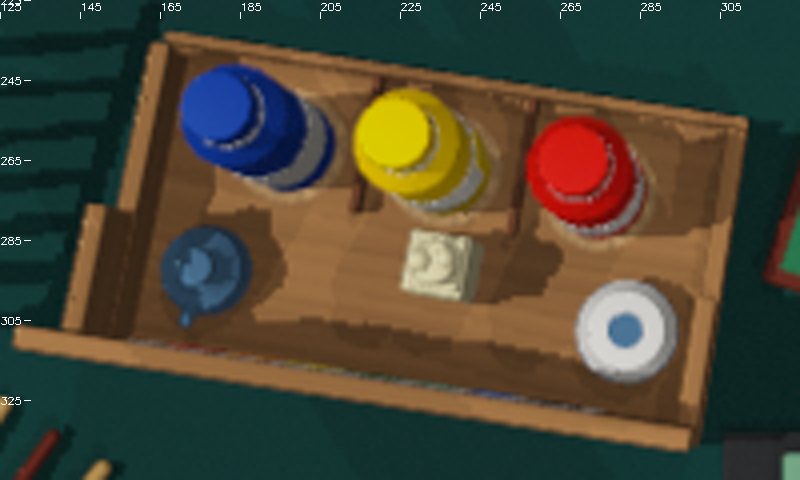

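```bash
python3 - <<'E'
from h import *
f=lambda x,y,z:pix2w('top',(125+x/4,225+y/4),z)[:2].round(1)
B=f(218,105,158);Y=f(394,133,158);R=f(573,157,158)
print('B',B,'Y',Y,'R',R,np.linalg.norm(Y-B),np.linalg.norm(R-Y),'axis yaw',np.degrees(np.arctan2(*(R-B)[::-1])))
bl,br=f(15,337,150),f(692,441,150); print('back',bl,br,np.linalg.norm(br-bl))
fl,fr=f(168,33,35),f(748,118,25); print('front',fl,fr,np.linalg.norm(fr-fl))
print('seal knob',f(434,258,72),'top',f(443,264,58))
print('paste',f(625,330,29),'dropper',f(205,270,38))
u=(R-B)/np.linalg.norm(R-B); n=np.array([u[1],-u[0]]) ; print('u',u,'n',n)
for p in(bl,br,fl,fr,f(443,264,58)): print(((p-Y)@u).round(1),((p-Y)@n).round(1))
E
```

```text
B [530.2 326. ] Y [517.6 247.9] R [506.9 168.8] 79.10986032094861 79.82042345164551 axis yaw -98.43093175059968
back [428.9 412.3] [383.8 116. ] 299.71269576045654
front [584.1 384.5] [542.1  93.1] 294.41120902574346
seal knob [468.6 242.2] top [466.7 240. ]
paste [436.  153.7] dropper [465.2 359.9]
u [-0.14661708 -0.98919332] n [-0.98919332  0.14661708]
-149.6 111.8
150.1 113.0
-144.9 -45.8
149.5 -46.9
15.3 49.2
```

Everything agrees: cap spacing is 79–80 mm, the back board 300 mm and the felt 63 mm. The caddy's +x points along 171.6° and its +y along u. Next I'll work out the approach to the red bottle.

```bash
cat >>h.py <<'E'
u=np.array([-0.1466,-0.9892]); n=np.array([-0.9892,0.1466])
B0,Y0,R0=[np.array([517.9,247.6])+k*80*u for k in(-1,0,1)]
TR=np.array([484.8,-214.9]); td=np.array([.9836,.1805])
T=[TR+td*k for k in(-92,0,92)]
FELT=np.array([488.8,37.5]); SEAL=np.array([467,240.5])
YB=np.radians(81.6); YS=np.radians(171.6)
E
python3 - <<'E'
from h import *
print(B0,Y0,R0,T)
print(goal([*R0,230],YB))
E
```

```text
[529.628 326.736] [517.9 247.6] [506.172 168.464] [array([ 394.3088, -231.506 ]), array([ 484.8, -214.9]), array([ 575.2912, -198.294 ])]
(array([-424.6, -326.7,   -7.8]), np.float64(79.6))
```

Call:
{"name": "move_arm", "arguments": {
  "targets": "0.85 -424 -327 -8 80;0.85 -424 -327 -8 80;0.85 -424 -327 -8 80;0.85 -424 -327 -8 80;0.85 -424 -327 -8 80;0.85 -424 -327 -8 80;0.85 -424 -327 -8 80;0.85 -424 -327 -8 80;0.85 -424 -327 -8 80;0.85 -424 -327 -8 80;0.85 -424 -327 -8 80;0.85 -424 -327 -8 80",
  "squeeze": 25
}}

```text
time_s: 1.6
position: [504.7, 170.5, 230.3]
eef_rot: [-3.141, -0.0, 1.42]
force: [-1.1, 0.6, -0.9]
grip_width: 0.852
grasp_force: 0.0
```

```bash
python3 - <<'E'
from h import *
s=env.state();print(s['time_s'],s['position'],s['eef_rot'],s['joint_pos'].round(2))
print(goal([*R0,97],YB))
E
```

```text
1.6 [504.7397701  170.47906573 230.32070609] [-3.14091676e+00 -1.84651517e-04  1.41950478e+00] [-0.76  0.06  0.4   1.74 -0.03  1.34 -0.5 ]
(array([ -1.8,   1.8, 133.3]), np.float64(-0.3))
```

Call:
{"name": "move_arm", "arguments": {
  "targets": "0.85 -2 2 40 0;0.85 -2 2 80 0;0.85 -2 2 110 0;0.85 -2 2 133 0;0.85 -2 2 133 0;0.3 -2 2 133 0;0.3 -2 2 133 0;0.3 -2 2 133 0;0.3 -2 2 133 0;0.3 -2 2 133 0;0.3 -2 2 133 0",
  "squeeze": 25
}}

```text
time_s: 2.98
position: [507.3, 166.9, 98.3]
eef_rot: [3.142, -0.001, 1.417]
force: [-1.8, 0.1, 5.9]
grip_width: 0.543
grasp_force: 24.9
```

```bash
python3 - <<'E'
from h import *
s=env.state();p=s['position'];print(p,s['eef_rot'],s['grip_width']*87)
print(goal([*p[:2],p[2]+110],YB),goal([*T[0],p[2]+110],YB))
crop('top',125,215,250,140,3,'c2.png')
E
```

```text
[507.34619785 166.93470768  98.2501272 ] [ 3.14152652e+00 -8.56472185e-04  1.41670129e+00] 47.22437702585763
(array([ 1.0e-01,  0.0e+00, -1.1e+02]), np.float64(-0.4)) (array([-411. ,  -50.5, -110.4]), np.float64(-0.4))
```

View pics/c2.png

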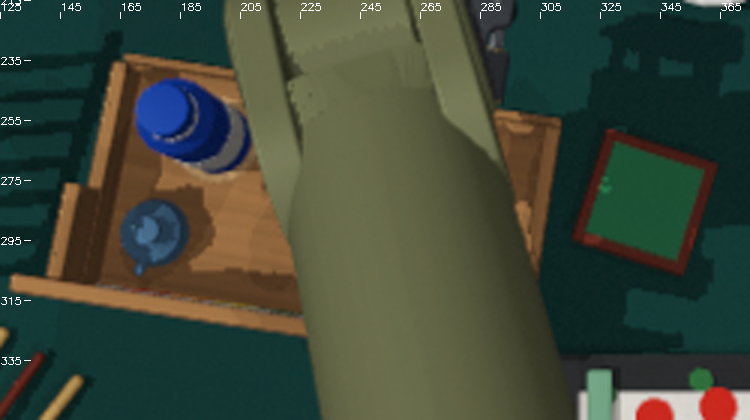

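Call:
{"name": "move_arm", "arguments": {
  "targets": "0.3 0 0 -20 0;0.3 0 0 -60 0;0.3 0 0 -110 0;0.3 -20 -3 -110 0;0.3 -65 -9 -110 0;0.3 -115 -15 -110 0;0.3 -165 -21 -110 0;0.3 -215 -27 -110 0;0.3 -265 -33 -110 0;0.3 -315 -39 -110 0;0.3 -360 -45 -110 0;0.3 -395 -49 -110 0"
}}

```text
time_s: 4.53
position: [395.8, -218.4, 205.8]
eef_rot: [-3.139, -0.0, 1.414]
force: [0.4, 0.9, -2.9]
grip_width: 0.548
grasp_force: 24.9
```

```bash
python3 - <<'E'
from h import *
s=env.state();print(s['position'],s['eef_rot'])
print(goal([*T[0],96],YB))
cv2.imwrite('pics/s1.png',cams.grab_frame('scene')[:,:,::-1])
E
```

```text
[ 395.76210633 -218.39196293  205.79870862] [-3.13947863e+00 -3.28239821e-04  1.41422280e+00]
(array([-13.2,   0.8, 109.8]), np.float64(-0.6))
```

View pics/s1.png

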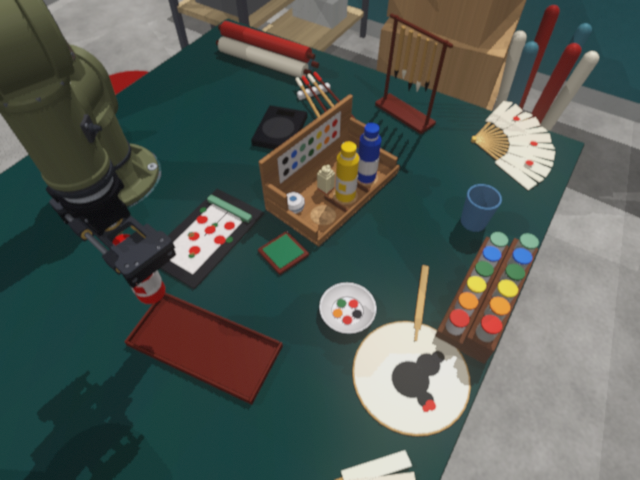

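The picture shows red held upright over the tray's near end at about (150,285), with yellow, blue and the seal undisturbed. I'll lower and release it.

Call:
{"name": "move_arm", "arguments": {
  "targets": "0.3 -10 0 15 0;0.3 -14 1 45 0;0.3 -14 1 75 0;0.3 -14 1 97 0;0.3 -14 1 107 0;0.3 -14 1 110 0;0.3 -14 1 110 0;0.75 -14 1 110 0;0.75 -14 1 110 0;0.75 -14 1 110 0"
}}

```text
time_s: 5.82
position: [397.6, -230.4, 98.1]
eef_rot: [3.14, -0.0, 1.417]
force: [0.3, 0.0, 0.7]
grip_width: 0.73
grasp_force: 0.0
```

```bash
python3 - <<'E'
from h import *
s=env.state();print(s['position'],s['eef_rot'],s['force'])
p=s['position']
print(goal([*p[:2],220],YB),goal([*Y0,230],YB))
E
```

```text
[ 397.61064517 -230.40145735   98.11670819] [ 3.14013607e+00 -2.05074124e-04  1.41662632e+00] [0.34785695 0.01983487 0.66180149]
(array([   0. ,    0.2, -121.9]), np.float64(-0.4)) (array([ 490.8,   45.7, -131.7]), np.float64(-0.4))
```

Call:
{"name": "move_arm", "arguments": {
  "targets": "0.75 0 0 -40 0;0.75 0 0 -90 0;0.85 20 2 -131 0;0.85 80 8 -131 0;0.85 140 13 -131 0;0.85 200 19 -131 0;0.85 260 25 -131 0;0.85 320 31 -131 0;0.85 380 36 -131 0;0.85 440 41 -131 0;0.85 491 46 -131 0;0.85 491 46 -131 0"
}}

```text
time_s: 7.32
position: [517.0, 253.2, 227.6]
eef_rot: [-3.141, -0.0, 1.424]
force: [0.5, -0.6, 0.3]
grip_width: 0.849
grasp_force: 0.0
```

```bash
python3 - <<'E'
from h import *
s=env.state();print(s['position'],s['eef_rot'])
print(goal([*Y0,97],YB))
E
```

```text
[517.0472221  253.19580963 227.64743746] [-3.14063025e+00 -3.14367094e-04  1.42405217e+00]
(array([ -5.5,   1.8, 130.6]), np.float64(-0.0))
```

Call:
{"name": "move_arm", "arguments": {
  "targets": "0.85 -1 1 15 0;0.85 -1 1 30 0;0.85 -1 1 30 0;0.85 -1 1 30 0"
}}

```text
time_s: 7.82
position: [518.8, 246.1, 198.7]
eef_rot: [3.141, -0.0, 1.416]
force: [0.6, 0.6, 0.3]
grip_width: 0.853
grasp_force: 0.0
```

```bash
python3 - <<'E'
from h import *
s=env.state();print(s['position'],s['eef_rot'])
print(goal([*Y0,97],YB))
E
```

```text
[518.84280293 246.06209686 198.74938053] [ 3.14143507e+00 -3.35499694e-04  1.41550631e+00]
(array([  1.3,  -1.2, 101.7]), np.float64(-0.5))
```

Call:
{"name": "move_arm", "arguments": {
  "targets": "0.85 1 -1 35 0;0.85 1 -1 70 0;0.85 1 -1 92 0;0.85 1 -1 102 0;0.85 1 -1 102 0;0.3 1 -1 102 0;0.3 1 -1 102 0;0.3 1 -1 102 0;0.3 1 -1 102 0;0.3 1 -1 102 0;0.3 1 -1 102 0"
}}

```text
time_s: 9.2
position: [518.0, 248.1, 97.0]
eef_rot: [3.141, -0.001, 1.417]
force: [-1.4, -0.2, 4.0]
grip_width: 0.546
grasp_force: 25.0
```

```bash
python3 - <<'E'
from h import *
s=env.state();p=s['position'];print(p,s['eef_rot'])
print(goal([*T[1],p[2]+110],YB))
E
```

```text
[518.00026177 248.13825302  97.03983421] [ 3.14138166e+00 -5.94834001e-04  1.41670083e+00]
(array([-462.6,   38.3, -110.3]), np.float64(-0.4))
```

Call:
{"name": "move_arm", "arguments": {
  "targets": "0.3 0 0 -20 0;0.3 0 0 -60 0;0.3 0 0 -110 0;0.3 -25 2 -110 0;0.3 -75 6 -110 0;0.3 -130 11 -110 0;0.3 -185 16 -110 0;0.3 -240 20 -110 0;0.3 -295 25 -110 0;0.3 -350 29 -110 0;0.3 -405 34 -110 0;0.3 -445 37 -110 0"
}}

```text
time_s: 10.7
position: [483.5, -200.9, 204.8]
eef_rot: [-3.139, 0.001, 1.413]
force: [0.3, -0.4, -2.6]
grip_width: 0.543
grasp_force: 25.0
```

Call:
{"name": "move_arm", "arguments": {
  "targets": "0.3 -12 1 0 0;0.3 -18 1 0 0;0.3 -18 1 20 0;0.3 -18 1 50 0;0.3 -18 1 80 0;0.3 -18 1 100 0;0.3 -18 1 109 0;0.3 -18 1 111 0;0.3 -18 1 111 0"
}}

```text
time_s: 11.82
position: [484.9, -215.3, 96.1]
eef_rot: [3.141, -0.0, 1.417]
force: [0.1, -0.8, -2.6]
grip_width: 0.543
grasp_force: 25.0
```

```bash
python3 - <<'E'
from h import *
s=env.state();p=s['position'];print(p,s['eef_rot'],s['force'])
print(goal([*T[1],94.5],YB))
E
```

```text
[ 484.87978114 -215.3315191    96.13599972] [ 3.14057840e+00 -1.49361528e-04  1.41710348e+00] [ 0.09170886 -0.78503332 -2.62189034]
(array([ 0.4, -0.1,  1.6]), np.float64(-0.4))
```

Call:
{"name": "move_arm", "arguments": {
  "targets": "0.3 0 0 2 0;0.3 0 0 2 0;0.75 0 0 2 0;0.75 0 0 2 0;0.75 0 0 2 0;0.75 0 0 -40 0;0.75 0 0 -90 0;0.8 15 -1 -134 0;0.8 75 -5 -134 0;0.8 135 -10 -134 0;0.8 195 -14 -134 0;0.8 255 -18 -134 0"
}}

```text
time_s: 13.32
position: [505.8, 41.1, 230.0]
eef_rot: [3.14, -0.001, 1.416]
force: [1.0, -0.2, -0.0]
grip_width: 0.797
grasp_force: 0.0
```

Call:
{"name": "move_arm", "arguments": {
  "targets": "0.85 60 -4 0 0;0.85 120 -9 0 0;0.85 180 -13 0 0;0.85 235 -17 0 0;0.85 280 -20 0 0;0.85 287 -21 0 0;0.85 287 -21 20 0;0.85 287 -21 20 0;0.85 287 -21 20 0"
}}

```text
time_s: 14.45
position: [529.5, 325.2, 210.3]
eef_rot: [3.141, -0.0, 1.415]
force: [0.3, -0.3, 0.5]
grip_width: 0.852
grasp_force: 0.0
```

```bash
python3 - <<'E'
from h import *
s=env.state();p=s['position'];print(p,s['eef_rot'],s['force'])
print(goal([*B0,97],YB))
cv2.imwrite('pics/s2.png',cams.grab_frame('scene')[:,:,::-1])
E
```

```text
[529.53052575 325.22608708 210.27380748] [ 3.14102789e+00 -2.93732243e-04  1.41520505e+00] [ 0.28019657 -0.33391788  0.49584684]
(array([  1.5,  -0.2, 113.3]), np.float64(-0.5))
```

View pics/s2.png

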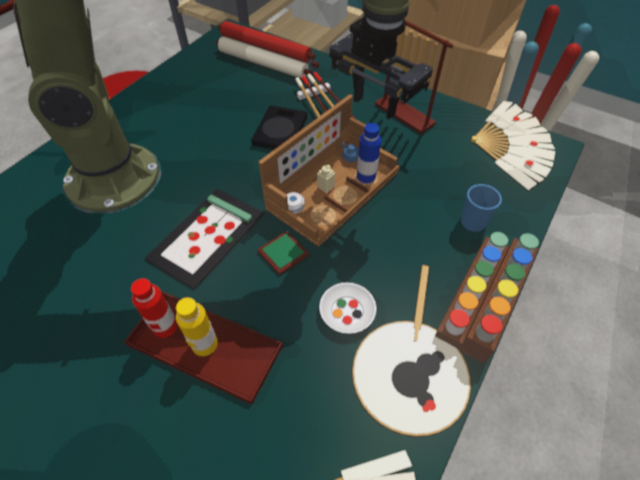

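Red (155,310) and yellow (197,328) stand upright in the tray. The gripper is above blue (369,155).

Call:
{"name": "move_arm", "arguments": {
  "targets": "0.85 1 0 35 0;0.85 1 0 75 0;0.85 1 0 103 0;0.85 1 0 113 0;0.85 1 0 113 0;0.3 1 0 113 0;0.3 1 0 113 0;0.3 1 0 113 0;0.3 1 0 113 0;0.3 1 0 113 0;0.3 1 0 113 0"
}}

```text
time_s: 15.88
position: [529.4, 327.3, 97.1]
eef_rot: [3.141, -0.001, 1.417]
force: [-1.6, 0.1, 5.7]
grip_width: 0.545
grasp_force: 25.0
```

```bash
python3 - <<'E'
from h import *
s=env.state();p=s['position'];print(p,s['eef_rot'])
print(goal([*T[2],p[2]+110],YB))
E
```

```text
[529.4288045  327.29554491  97.12447336] [ 3.14114462e+00 -6.48334326e-04  1.41662943e+00]
(array([-512.2,  126.1, -110.3]), np.float64(-0.4))
```

Call:
{"name": "move_arm", "arguments": {
  "targets": "0.3 0 0 -20 0;0.3 0 0 -60 0;0.3 0 0 -110 0;0.3 -25 6 -110 0;0.3 -75 18 -110 0;0.3 -130 32 -110 0;0.3 -185 46 -110 0;0.3 -240 59 -110 0;0.3 -295 73 -110 0;0.3 -350 86 -110 0;0.3 -405 100 -110 0;0.3 -455 112 -110 0"
}}

```text
time_s: 17.38
position: [568.3, -142.9, 205.7]
eef_rot: [-3.14, 0.0, 1.415]
force: [0.5, 0.4, -2.7]
grip_width: 0.546
grasp_force: 25.0
```

Call:
{"name": "move_arm", "arguments": {
  "targets": "0.3 -40 10 0 0;0.3 -57 14 0 0;0.3 -57 14 0 0;0.3 -57 14 30 0;0.3 -57 14 65 0;0.3 -57 14 95 0;0.3 -57 14 108 0;0.3 -57 14 111 0;0.3 -57 14 111 0"
}}

```text
time_s: 18.5
position: [575.8, -197.9, 96.6]
eef_rot: [3.14, -0.0, 1.417]
force: [0.1, -0.6, -3.0]
grip_width: 0.55
grasp_force: 25.0
```

```bash
python3 - <<'E'
from h import *
s=env.state();p=s['position'];print(p,s['eef_rot'],s['force'])
print(goal([*T[2],94.5],YB), goal([*SEAL,180],YS))
E
```

```text
[ 575.8437577  -197.91410567   96.55946072] [ 3.14005427e+00 -2.45948245e-04  1.41727118e+00] [ 0.05086393 -0.591778   -2.96440141]
(array([-0.5, -0.5,  2.1]), np.float64(-0.4)) (array([ 416.6, -174.5,  -83.6]), np.float64(-90.4))
```

Call:
{"name": "move_arm", "arguments": {
  "targets": "0.3 0 0 2 0;0.3 0 0 2 0;0.75 0 0 2 0;0.75 0 0 2 0;0.75 0 0 2 0;0.75 0 0 -40 0;0.75 0 0 -90 0;0.6 10 -4 -120 -10;0.6 60 -20 -120 -20;0.6 100 -30 -120 -30;0.6 120 -40 -120 -40;0.6 120 -40 -120 -50"
}}

```text
time_s: 20.0
position: [553.8, -70.7, 215.8]
eef_rot: [3.14, -0.001, 2.299]
force: [-0.5, 0.7, 0.8]
grip_width: 0.601
grasp_force: 0.0
```

```bash
python3 - <<'E'
from h import *
s=env.state();print(s['position'],s['eef_rot'],s['time_s'])
t=cams.grab_frame('top'); crop('top',195,250,140,90,5,'c3.png',t)
cv2.imwrite('pics/top3.png',t[:,:,::-1])
print(goal([*SEAL,180],YS))
E
```

```text
[553.84852936 -70.67050608 215.77913167] [ 3.14042074e+00 -8.27086895e-04  2.29918976e+00] 20.0
(array([290.8, 144.2,  35.9]), np.float64(-39.7))
```

View pics/c3.png

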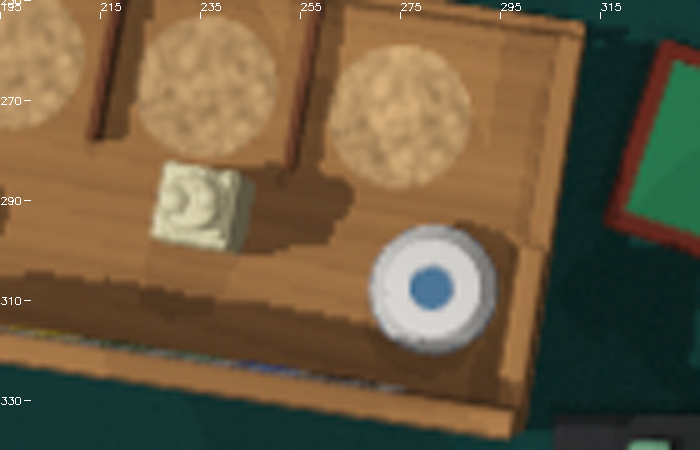

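View pics/top3.png

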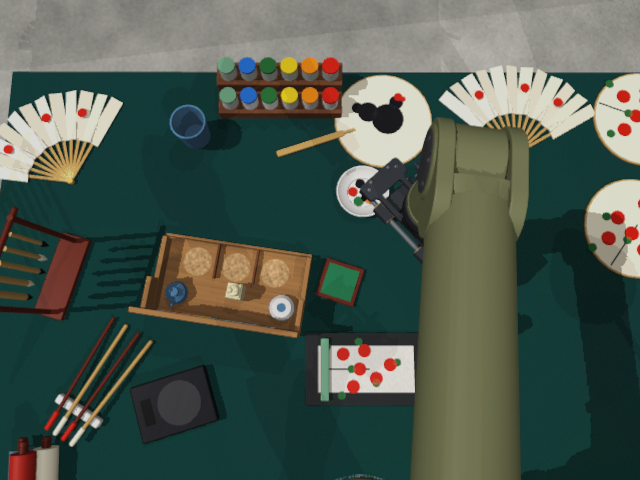

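The crop shows the cork marks at (236.6,267.2) and (275,273.2). The seal's top face is centred at about (234,291), its knob at about (232.5,290.4).

```bash
python3 - <<'E'
from h import *
f=lambda x,y,z:pix2w('top',(195+x/5,250+y/5),z)[:2].round(1)
print('marks Y',f(208,86,8),'R',f(400,116,8),Y0,R0)
print('seal top',f(195,205,58),'knob',f(189,202,72))
for a,b in(((163,163),(152,237)),((152,237),(237,250)),((163,163),(253,180))):
    d=f(*b,58)-f(*a,58); print(np.degrees(np.arctan2(d[1],d[0])),np.linalg.norm(d))
c=f(195,205,58); print('caddy rel',(c-Y0)@n-35,(c-Y0)@u)
print(goal([*c,150],YS))
E
```

```text
marks Y [518.4 247.1] R [506.1 168.6] [517.9 247.6] [506.172 168.464]
seal top [466.7 243.4] knob [466.9 243.5]
173.19686666649687 28.7020905161976
-98.66738717995548 33.17890896337613
-100.67894719653509 35.61684994493476
caddy rel 15.031319999999994 11.660559999999988
(array([293.1, 145.9,  65.9]), np.float64(-39.7))
```

Call:
{"name": "move_arm", "arguments": {
  "targets": "0.6 45 22 0 -10;0.6 95 47 0 -20;0.6 145 72 0 -30;0.6 195 97 0 -40;0.6 245 121 0 -40;0.6 283 141 0 -40;0.6 293 146 20 -40;0.6 293 146 60 -40;0.6 293 146 60 -40;0.6 293 146 60 -40"
}}

```text
time_s: 21.3
position: [471.9, 243.0, 156.9]
eef_rot: [3.141, 0.001, 2.985]
force: [1.3, 0.4, -0.1]
grip_width: 0.598
grasp_force: 0.0
```

```bash
python3 - <<'E'
from h import *
s=env.state();print(s['position'],s['eef_rot'],s['joint_pos'].round(2))
print(goal([466.8,243.4,25],YS))
E
```

```text
[471.94315343 243.01940335 156.85747309] [3.14063803e+00 1.19793904e-03 2.98524143e+00] [-0.7   0.11  0.19  1.84 -0.02  1.19  0.91]
(array([  5.3,  -0.6, 131.9]), np.float64(-0.6))
```

Call:
{"name": "move_arm", "arguments": {
  "targets": "0.6 4 0 30 0;0.6 4 0 60 0;0.6 4 0 90 0;0.6 4 0 90 0;0.6 4 0 90 0",
  "squeeze": 15
}}

```text
time_s: 21.92
position: [468.7, 244.4, 67.7]
eef_rot: [3.139, 0.003, 2.987]
force: [-0.2, -0.3, 0.3]
grip_width: 0.607
grasp_force: 0.0
```

```bash
python3 - <<'E'
from h import *
s=env.state();print(s['position'],s['eef_rot'],s['force'])
print(goal([466.8,243.4,25],YS))
t=cams.grab_frame('scene'); crop('scene',230,80,200,150,4,'c4.png',t)
E
```

```text
[468.68657746 244.42109909  67.74443709] [3.13934476e+00 2.57380286e-03 2.98651569e+00] [-0.16766353 -0.25299603  0.287877  ]
(array([ 1.8, -1.4, 42.7]), np.float64(-0.5))
```

View pics/c4.png

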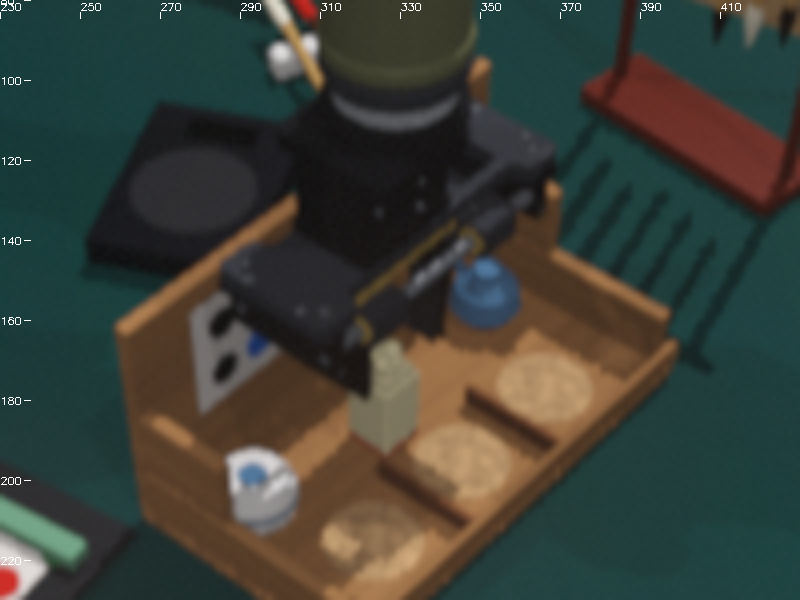

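The fingers straddle the seal at about (327,178), clear of the board and the dropper. I'll descend and grip.

Call:
{"name": "move_arm", "arguments": {
  "targets": "0.6 1 -1 15 0;0.6 1 -1 30 0;0.6 1 -1 42 0;0.6 1 -1 42 0;0.25 1 -1 42 0;0.25 1 -1 42 0;0.25 1 -1 42 0;0.25 1 -1 42 0;0.25 1 -1 42 0;0.25 1 -1 42 0",
  "squeeze": 15
}}

```text
time_s: 23.22
position: [466.3, 243.2, 24.0]
eef_rot: [3.141, 0.001, 2.987]
force: [0.0, -0.5, 2.9]
grip_width: 0.343
grasp_force: 14.9
```

```bash
python3 - <<'E'
from h import *
s=env.state();p=s['position'];print(p,s['eef_rot'],s['force'])
print(goal([*p[:2],p[2]+150],YS),goal([*FELT,p[2]+150],YS))
E
```

```text
[466.28612548 243.15026694  24.01278349] [3.14100105e+00 6.23410920e-04 2.98732357e+00] [ 0.01474458 -0.51470622  2.8736914 ]
(array([-1.0e-01,  1.0e-01, -1.5e+02]), np.float64(-0.4)) (array([ -53.9, -199.7, -150.1]), np.float64(-0.4))
```

Call:
{"name": "move_arm", "arguments": {
  "targets": "0.25 0 0 -20 0;0.25 0 0 -60 0;0.25 0 0 -110 0;0.25 -6 -20 -120 0;0.25 -18 -65 -120 0;0.25 -30 -110 -120 0;0.25 -42 -155 -120 0;0.25 -51 -187 -120 0;0.25 -54 -200 -120 0;0.25 -54 -200 -120 0;0.25 -54 -200 -100 0;0.25 -54 -200 -100 0"
}}

```text
time_s: 24.72
position: [487.0, 38.7, 122.0]
eef_rot: [-3.141, -0.004, 2.99]
force: [-0.8, 0.3, -0.9]
grip_width: 0.342
grasp_force: 14.9
```

```bash
python3 - <<'E'
from h import *
s=env.state();p=s['position'];print(p,s['eef_rot'],s['force'])
print(goal([*FELT,28.5],YS))
E
```

```text
[486.98278164  38.68761577 122.02420311] [-3.14072502 -0.00355722  2.99002562] [-0.83523863  0.33630777 -0.91721978]
(array([-2.3, -0.8, 93.5]), np.float64(-0.3))
```

Call:
{"name": "move_arm", "arguments": {
  "targets": "0.25 -1 0 25 0;0.25 -1 0 55 0;0.25 -1 0 78 0;0.25 -1 0 88 0;0.25 -1 0 88 0;0.25 -1 0 88 0"
}}

```text
time_s: 25.48
position: [490.5, 37.3, 36.6]
eef_rot: [3.141, 0.002, 2.988]
force: [0.6, -0.4, -1.5]
grip_width: 0.344
grasp_force: 14.9
```

```bash
python3 - <<'E'
from h import *
s=env.state();p=s['position'];print(p,s['eef_rot'],s['force'])
print(goal([*FELT,28],YS))
t=cams.grab_frame('scene'); crop('scene',230,200,120,90,6,'c5.png',t)
E
```

```text
[490.49419422  37.30673956  36.62513538] [3.14078408e+00 1.72164771e-03 2.98781001e+00] [ 0.61665677 -0.370713   -1.48119425]
(array([ 1.7, -0.1,  8.6]), np.float64(-0.4))
```

View pics/c5.png

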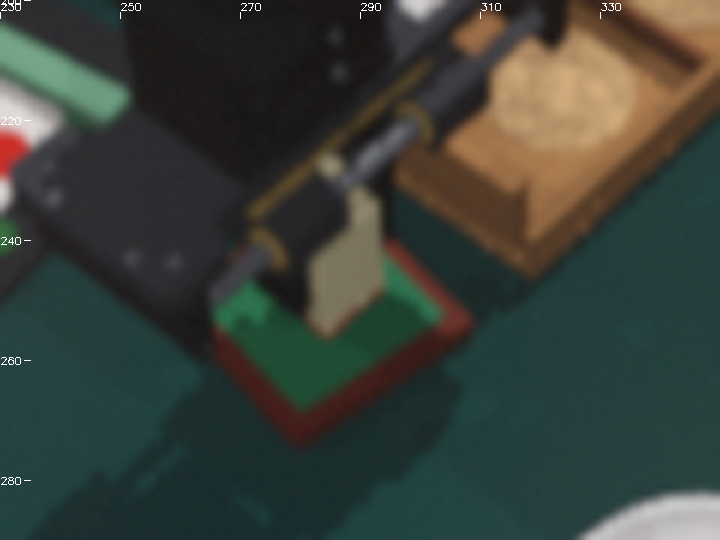

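The seal hangs over the felt's middle, with its foot at about (286,254). I'll lower it the last 8–9 mm and release.

Call:
{"name": "move_arm", "arguments": {
  "targets": "0.25 1 0 4 0;0.25 1 0 7 0;0.25 1 0 8 0;0.25 1 0 8 0;0.25 1 0 8 0"
}}

```text
time_s: 26.15
position: [488.5, 37.0, 28.0]
eef_rot: [3.141, -0.0, 2.987]
force: [-2.9, -0.2, 5.4]
grip_width: 0.349
grasp_force: 14.9
```

```bash
python3 - <<'E'
from h import *
s=env.state();p=s['position'];print(p,s['eef_rot'],s['force'])
print(goal([*FELT,28],YS))
E
```

```text
[488.45594808  37.0422586   28.00411059] [ 3.14138736e+00 -4.38579617e-04  2.98726080e+00] [-2.85513679 -0.24908743  5.41635302]
(array([-0.3,  0.5,  0. ]), np.float64(-0.4))
```

Call:
{"name": "move_arm", "arguments": {
  "targets": "0.5 0 0 0 0;0.55 0 0 0 0;0.55 0 0 0 0;0.55 0 0 0 0;0.55 0 0 -25 0;0.55 0 0 -60 0;0.55 0 0 -110 0;0.55 0 0 -160 0;0.75 0 0 -200 10;0.75 0 0 -200 20;0.75 0 0 -200 20;0.75 0 0 -200 20"
}}

```text
time_s: 27.65
position: [488.1, 37.0, 226.8]
eef_rot: [-3.141, -0.001, 2.641]
force: [-0.6, -0.8, -0.0]
grip_width: 0.746
grasp_force: 0.0
```

```bash
python3 - <<'E'
from h import *
s=env.state();p=s['position'];print(p,s['eef_rot'],s['force'])
print(goal([575.8,-197.9,220],1.4173))
E
```

```text
[488.08841342  36.950526   226.83075449] [-3.14069466e+00 -9.96930546e-04  2.64114028e+00] [-0.61813776 -0.79969771 -0.00405399]
(array([-189.6, -164. ,    6.8]), np.float64(70.1))
```

Call:
{"name": "move_arm", "arguments": {
  "targets": "0.75 -25 -22 0 10;0.75 -52 -45 0 20;0.75 -80 -70 0 30;0.75 -108 -93 0 40;0.75 -136 -117 0 50;0.75 -163 -141 0 60;0.75 -185 -160 0 70;0.75 -190 -164 0 70;0.75 -190 -164 20 70;0.75 -190 -164 20 70;0.75 -190 -164 20 70",
  "squeeze": 25
}}

```text
time_s: 29.02
position: [575.7, -196.9, 207.2]
eef_rot: [-3.141, -0.001, 1.419]
force: [0.1, 0.5, -0.3]
grip_width: 0.753
grasp_force: 0.0
```

```bash
python3 - <<'E'
from h import *
s=env.state();p=s['position'];print(p,s['eef_rot'],s['force'])
print(goal([575.8,-197.9,95],1.4173))
t=cams.grab_frame('top'); crop('top',270,165,190,140,4,'c6.png',t)
E
```

```text
[ 575.74439914 -196.87161429  207.17227572] [-3.14086672e+00 -8.36029826e-04  1.41920865e+00] [ 0.13988414  0.45947135 -0.31372436]
(array([ -1.1,   0.3, 112.2]), np.float64(0.1))
```

View pics/c6.png

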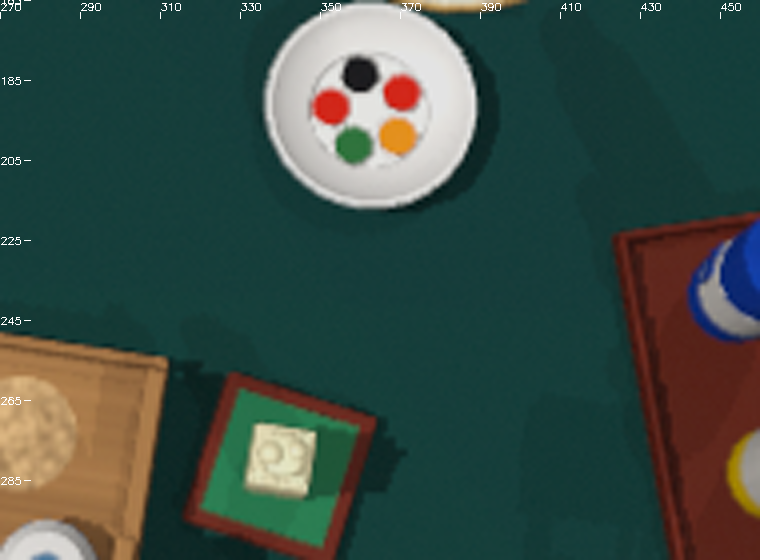

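The seal stands upright at about (340,280), near the felt's middle. I'll check its offset and grip blue.

Call:
{"name": "move_arm", "arguments": {
  "targets": "0.75 -1 0 35 0;0.75 -1 0 75 0;0.75 -1 0 103 0;0.75 -1 0 112 0;0.75 -1 0 112 0;0.3 -1 0 112 0;0.3 -1 0 112 0;0.3 -1 0 112 0;0.3 -1 0 112 0;0.3 -1 0 112 0"
}}

```text
time_s: 30.32
position: [576.2, -199.5, 96.5]
eef_rot: [3.14, -0.0, 1.416]
force: [-1.3, 0.7, 6.0]
grip_width: 0.548
grasp_force: 25.0
```

```bash
python3 - <<'E'
from h import *
print('seal',pix2w('top',(340,279.75),62),'felt',FELT)
s=env.state();p=s['position'];print(p,s['eef_rot'],s['force'])
# drop target: keep bottle height: tray floor 5 -> caddy floor 8, target = original grip xy
print(goal([529.4,327.3,p[2]+110],1.4166))
E
```

```text
seal [487.87278187  38.546713    62.        ] felt [488.8  37.5]
[ 576.16756217 -199.45380317   96.51992216] [ 3.14045545e+00 -1.83814022e-04  1.41649018e+00] [-1.3094173   0.6708901   6.01044441]
(array([ 513.3, -127. , -110.1]), np.float64(-0.0))
```

Call:
{"name": "move_arm", "arguments": {
  "targets": "0.3 0 0 -20 0;0.3 0 0 -60 0;0.3 0 0 -110 0;0.3 25 -6 -110 0;0.3 75 -19 -110 0;0.3 130 -32 -110 0;0.3 185 -46 -110 0;0.3 240 -59 -110 0;0.3 295 -73 -110 0;0.3 350 -87 -110 0;0.3 405 -100 -110 0;0.3 455 -113 -110 0"
}}

```text
time_s: 31.82
position: [533.4, 269.7, 206.1]
eef_rot: [3.141, -0.0, 1.417]
force: [1.0, 0.2, -2.7]
grip_width: 0.545
grasp_force: 25.0
```

Call:
{"name": "move_arm", "arguments": {
  "targets": "0.3 40 -10 0 0;0.3 57 -14 0 0;0.3 57 -14 0 0;0.3 57 -14 30 0;0.3 57 -14 60 0;0.3 57 -14 60 0;0.3 57 -14 60 0"
}}

```text
time_s: 32.7
position: [530.3, 325.0, 147.1]
eef_rot: [3.14, -0.001, 1.414]
force: [-0.8, 0.3, -2.4]
grip_width: 0.546
grasp_force: 25.0
```

```bash
python3 - <<'E'
from h import *
s=env.state();p=s['position'];print(p,s['eef_rot'],s['force'])
print(goal([529.2,326,98],1.4166))
E
```

```text
[530.25428515 324.95792555 147.08887375] [ 3.13987582e+00 -7.87887121e-04  1.41440308e+00] [-0.75475511  0.32870683 -2.37108491]
(array([ 0.8, -1.3, 49.1]), np.float64(-0.1))
```

Call:
{"name": "move_arm", "arguments": {
  "targets": "0.3 1 -1 20 0;0.3 1 -1 37 0;0.3 1 -1 45 0;0.3 1 -1 47 0;0.3 1 -1 47 0;0.75 1 -1 47 0;0.75 1 -1 47 0;0.8 1 -1 47 0;0.8 1 -1 47 0;0.8 1 -1 10 0;0.8 1 -1 -30 0;0.8 1 -1 -80 0"
}}

```text
time_s: 34.2
position: [527.6, 326.9, 226.0]
eef_rot: [-3.14, 0.001, 1.416]
force: [0.4, 0.5, 0.5]
grip_width: 0.799
grasp_force: 0.0
```

```bash
python3 - <<'E'
from h import *
s=env.state();p=s['position'];print(p,s['eef_rot'],s['force'])
print(goal([484.9,-215.3,220],1.4171))
E
```

```text
[527.59762639 326.92029236 225.95904454] [-3.14046008e+00  1.30730206e-03  1.41646218e+00] [0.4291407  0.45994641 0.45157361]
(array([-542.3,   41.2,    6.6]), np.float64(-0.0))
```

Call:
{"name": "move_arm", "arguments": {
  "targets": "0.75 -55 4 0 0;0.75 -115 9 0 0;0.75 -175 13 0 0;0.75 -235 18 0 0;0.75 -295 22 0 0;0.75 -355 27 0 0;0.75 -415 31 0 0;0.75 -475 35 0 0;0.75 -525 39 0 0;0.75 -542 40 0 0;0.75 -542 40 20 0;0.75 -542 40 20 0"
}}

```text
time_s: 35.7
position: [483.3, -214.2, 204.4]
eef_rot: [-3.139, -0.0, 1.416]
force: [0.4, -0.2, 0.4]
grip_width: 0.754
grasp_force: 0.0
```

```bash
python3 - <<'E'
from h import *
cams.grab_frame('scene');s=env.state();p=s['position'];print(p,s['eef_rot'],s['force'])
print(goal([484.9,-215.3,95],1.4171))
E
```

```text
[ 484.02318812 -214.14380072  205.2832619 ] [-3.14054155e+00 -1.13483924e-04  1.41664022e+00] [ 0.76100637  0.62627206 -0.00687078]
(array([ -1. ,   1.2, 110.3]), np.float64(-0.0))
```

Call:
{"name": "move_arm", "arguments": {
  "targets": "0.75 -1 1 35 0;0.75 -1 1 75 0;0.75 -1 1 101 0;0.75 -1 1 110 0;0.75 -1 1 110 0;0.3 -1 1 110 0;0.3 -1 1 110 0;0.3 -1 1 110 0;0.3 -1 1 110 0;0.3 -1 1 110 0"
}}

```text
time_s: 37.0
position: [485.5, -215.7, 96.3]
eef_rot: [3.141, -0.0, 1.416]
force: [-1.6, 0.4, 6.4]
grip_width: 0.55
grasp_force: 25.0
```

```bash
python3 - <<'E'
from h import *
s=env.state();p=s['position'];print(p,s['eef_rot'],s['force'])
print(goal([518.0,248.1,p[2]+110],1.4167))
E
```

```text
[ 485.49573127 -215.71241272   96.33864788] [ 3.14079263e+00 -3.00416842e-04  1.41645427e+00] [-1.61428329  0.35213066  6.39822669]
(array([ 463.3,  -39.1, -109.9]), np.float64(-0.0))
```

Call:
{"name": "move_arm", "arguments": {
  "targets": "0.3 0 0 -20 0;0.3 0 0 -60 0;0.3 0 0 -110 0;0.3 25 -2 -110 0;0.3 75 -6 -110 0;0.3 130 -11 -110 0;0.3 185 -16 -110 0;0.3 240 -20 -110 0;0.3 295 -25 -110 0;0.3 350 -30 -110 0;0.3 400 -34 -110 0;0.3 440 -37 -110 0"
}}

```text
time_s: 38.5
position: [515.3, 227.3, 204.5]
eef_rot: [-3.14, 0.0, 1.418]
force: [1.1, 0.4, -2.1]
grip_width: 0.544
grasp_force: 25.0
```

Call:
{"name": "move_arm", "arguments": {
  "targets": "0.3 18 -1 0 0;0.3 23 -2 0 0;0.3 23 -2 0 0;0.3 23 -2 30 0;0.3 23 -2 60 0;0.3 23 -2 60 0;0.3 23 -2 60 0"
}}

```text
time_s: 39.38
position: [518.8, 247.1, 147.0]
eef_rot: [3.14, -0.001, 1.415]
force: [-0.9, 0.1, -3.3]
grip_width: 0.546
grasp_force: 25.0
```

```bash
python3 - <<'E'
from h import *
s=env.state();p=s['position'];print(p,s['eef_rot'],s['force'])
print(goal([518.0,247.9,99.5],1.4166))
E
```

```text
[518.76079068 247.12679485 146.97165738] [ 3.14003263e+00 -1.02309075e-03  1.41483163e+00] [-0.88591963  0.11458572 -3.27807153]
(array([ 0.6, -0.9, 47.5]), np.float64(-0.1))
```

Call:
{"name": "move_arm", "arguments": {
  "targets": "0.3 1 -1 20 0;0.3 1 -1 37 0;0.3 1 -1 45 0;0.3 1 -1 47 0;0.3 1 -1 47 0;0.75 1 -1 47 0;0.75 1 -1 47 0;0.8 1 -1 47 0;0.8 1 -1 47 0;0.8 1 -1 10 0;0.8 1 -1 -30 0;0.8 1 -1 -80 0"
}}

```text
time_s: 40.88
position: [516.4, 248.8, 226.1]
eef_rot: [-3.14, 0.001, 1.417]
force: [0.1, 0.2, -0.3]
grip_width: 0.798
grasp_force: 0.0
```

```bash
python3 - <<'E'
from h import *
s=env.state();p=s['position'];print(p,s['eef_rot'],s['force'])
print(goal([397.6,-230.4,206],1.4167))
E
```

```text
[516.37646632 248.78544948 226.07816467] [-3.14045396e+00  1.12887653e-03  1.41650240e+00] [ 0.11606863  0.20156654 -0.34312152]
(array([-491.7,  -43.7,   20.7]), np.float64(-0.0))
```

Call:
{"name": "move_arm", "arguments": {
  "targets": "0.75 -50 -4 0 0;0.75 -105 -9 0 0;0.75 -160 -14 0 0;0.75 -215 -19 0 0;0.75 -270 -24 0 0;0.75 -325 -29 0 0;0.75 -380 -34 0 0;0.75 -435 -39 0 0;0.75 -480 -43 0 0;0.75 -492 -44 0 0;0.75 -492 -44 20 0;0.75 -492 -44 20 0"
}}

```text
time_s: 42.38
position: [397.2, -229.2, 204.5]
eef_rot: [-3.139, -0.001, 1.417]
force: [0.5, 0.2, 0.6]
grip_width: 0.749
grasp_force: 0.0
```

```bash
python3 - <<'E'
from h import *
t=cams.grab_frame('scene');cv2.imwrite('pics/s3.png',t[:,:,::-1]);s=env.state();p=s['position'];print(p,s['eef_rot'],s['force'])
print(goal([397.6,-230.4,95],1.4167))
E
```

```text
[ 397.81811333 -229.37595288  205.3036159 ] [-3.14046916e+00 -2.58530063e-04  1.41775714e+00] [ 0.3608853   0.68121283 -0.19577245]
(array([-1.100e+00,  1.000e-01,  1.103e+02]), np.float64(0.1))
```

View pics/s3.png

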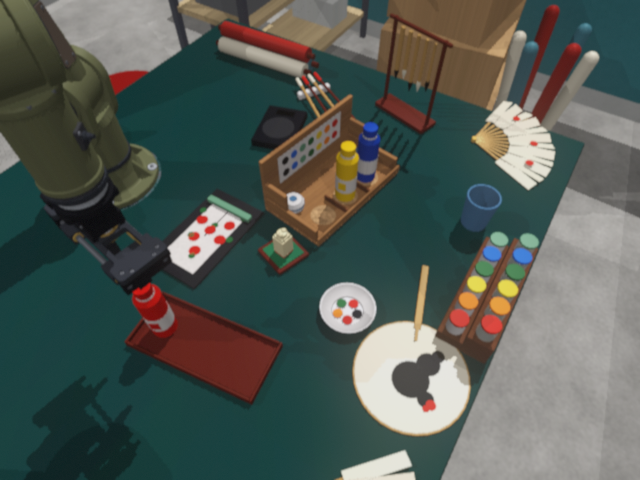

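Blue (368,153) and yellow (346,172) are back on their marks and the seal is on its stand (283,243). Red remains in the tray at (155,310).

Call:
{"name": "move_arm", "arguments": {
  "targets": "0.75 -1 0 35 0;0.75 -1 0 75 0;0.75 -1 0 101 0;0.75 -1 0 110 0;0.75 -1 0 110 0;0.3 -1 0 110 0;0.3 -1 0 110 0;0.3 -1 0 110 0;0.3 -1 0 110 0;0.3 -1 0 110 0"
}}

```text
time_s: 43.68
position: [397.9, -231.5, 96.2]
eef_rot: [3.141, -0.0, 1.416]
force: [-2.2, 1.3, 6.7]
grip_width: 0.547
grasp_force: 24.9
```

```bash
python3 - <<'E'
from h import *
s=env.state();p=s['position'];print(p,s['eef_rot'],s['force'])
print(goal([507.3,166.9,p[2]+110],1.4167))
E
```

```text
[ 397.91540078 -231.47644023   96.19050352] [ 3.14118549e+00 -3.48340509e-04  1.41637186e+00] [-2.18671935  1.32464218  6.70874698]
(array([ 410.5,   46.9, -109.8]), np.float64(-0.0))
```

Call:
{"name": "move_arm", "arguments": {
  "targets": "0.3 0 0 -20 0;0.3 0 0 -60 0;0.3 0 0 -110 0;0.3 20 2 -110 0;0.3 65 7 -110 0;0.3 115 13 -110 0;0.3 165 19 -110 0;0.3 215 25 -110 0;0.3 265 30 -110 0;0.3 315 36 -110 0;0.3 360 41 -110 0;0.3 395 45 -110 0"
}}

```text
time_s: 45.18
position: [502.6, 154.3, 204.6]
eef_rot: [-3.141, 0.0, 1.418]
force: [-0.2, -0.4, -2.6]
grip_width: 0.544
grasp_force: 24.9
```

Call:
{"name": "move_arm", "arguments": {
  "targets": "0.3 12 1 0 0;0.3 15 2 0 0;0.3 15 2 0 0;0.3 15 2 30 0;0.3 15 2 60 0;0.3 15 2 60 0;0.3 15 2 60 0"
}}

```text
time_s: 46.05
position: [508.0, 166.1, 146.9]
eef_rot: [3.14, -0.001, 1.415]
force: [0.7, 0.4, -3.2]
grip_width: 0.55
grasp_force: 24.9
```

```bash
python3 - <<'E'
from h import *
s=env.state();p=s['position'];print(p,s['eef_rot'],s['force'])
print(goal([507,166.5,99.3],1.4166))
E
```

```text
[507.96300906 166.05281372 146.90024945] [ 3.14003707e+00 -1.03384397e-03  1.41525658e+00] [ 0.72765933  0.36240333 -3.21231142]
(array([ 0.2, -1.1, 47.6]), np.float64(-0.1))
```

Call:
{"name": "move_arm", "arguments": {
  "targets": "0.3 0 -1 20 0;0.3 0 -1 37 0;0.3 0 -1 45 0;0.3 0 -1 47 0;0.3 0 -1 47 0;0.75 0 -1 47 0;0.75 0 -1 47 0;0.8 0 -1 47 0;0.8 0 -1 47 0;0.8 0 -1 10 0;0.8 0 -1 -30 0;0.8 0 -1 -80 0"
}}

```text
time_s: 47.55
position: [505.6, 166.5, 226.2]
eef_rot: [-3.14, 0.001, 1.416]
force: [0.3, 0.7, 0.0]
grip_width: 0.799
grasp_force: 0.0
```

Call:
{"name": "move_arm", "arguments": {
  "targets": "0.8 -60 0 -10 0;0.8 -120 0 -10 0;0.8 -180 0 -10 0;0.8 -240 0 -10 0;0.8 -300 0 -10 0;0.8 -340 0 -10 0;0.8 -340 0 -10 0;0.8 -340 0 -10 0"
}}

```text
time_s: 48.55
position: [454.1, -168.4, 235.5]
eef_rot: [3.142, -0.001, 1.417]
force: [0.0, 2.0, 1.1]
grip_width: 0.801
grasp_force: 0.0
```

```bash
python3 - <<'E'
from h import *
s=env.state();print(s['position'],s['time_s'],s['force'])
t=cams.grab_frame('top'); crop('top',125,225,260,120,3,'c7.png',t)
a=cv2.imread('pics/top0.png')[:,:,::-1]
def capc(im,lo,hi,c):
    h=cv2.cvtColor(np.ascontiguousarray(im[c[1]-14:c[1]+15,c[0]-14:c[0]+15]),cv2.COLOR_RGB2HSV); m=cv2.inRange(h,lo,hi); M=cv2.moments(m,True); return np.array([M['m10']/M['m00'],M['m01']/M['m00']]),M['m00']
for k,lo,hi,c in(('B',(105,180,120),(125,255,255),(180,251)),('Y',(22,180,150),(32,255,255),(223,258)),('R',(0,180,150),(8,255,255),(268,264))):
    p,q=capc(a,lo,hi,c),capc(t,lo,hi,c); print(k,p,q,pix2w('top',q[0],150)-pix2w('top',p[0],150))
E
```

```text
[ 454.11626168 -168.363357    235.48856983] 48.55 [0.0117406  1.99947867 1.07499753]
B (array([12.49097473, 15.55234657]), 277.0) (array([12.0037594 , 16.57518797]), 266.0) [-2.14947641  0.72833979  0.        ]
Y (array([15.6275395 , 16.03386005]), 443.0) (array([13.48421053, 16.10526316]), 380.0) [-0.15765257  4.09607701  0.        ]
R (array([12.76781003, 16.45118734]), 379.0) (array([12.44210526, 16.81052632]), 380.0) [-7.55402413e-01  5.52223686e-01  1.13686838e-13]
```

View pics/c7.png

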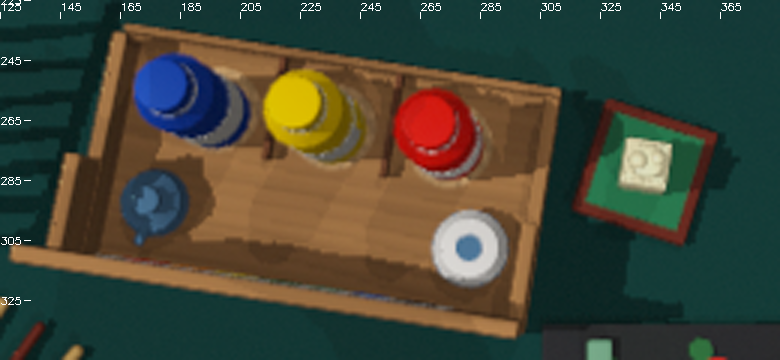

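All three bottles are back within about 4 mm of their starts. The seal is centred on the felt at (340,280), and the paste box and dropper haven't moved.

```bash
python3 -c "
from station import env
print(env.job_done())"
```

```text
the job is handed in; nothing more can be done
None
```

The job is handed in at about 49 s with no verdict returned: the final picture shows all three bottles upright on their own cork marks (within about 4 mm of their starts), the seal upright about 1.4 mm from the felt's middle, and the paste box, dropper and dish apparently unmoved.

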